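# Work a sagging bolt over its bent keeper and hold the stock pen's gate ajar

### The arm

A 6-joint arm with a two-finger parallel gripper is mounted at the origin on the work surface. World frame = base frame: x ahead of the robot, y to its left, z up, the work surface at z = 0. Lengths are in mm, angles in rad, forces in N, time in s.
With the tool pointing down it reaches from about 400 to 925 mm from the base axis. Payload 12.5 kg.
Tool frame: the origin (TCP) lies at the very end of the fingers, on their centre line; the grasp point (between the pads) lies 19 mm behind it; z points along the fingers, y is the line along which they close (so a half turn about z gives the same grasp; the last joint's range is limited). The gripper opens to 95 mm and grips with 3 to 60 N. Pads are 20 mm wide; open, the fingers measure 119 mm over their backs; the gripper's body (75 mm by 180 mm) begins 59 mm behind the grasp point.
Start: joints at [-1.446, 0.491, 1.559, -0, 1.092, -0.106], TCP at [142.995, -608.442, 194.161] pointing down, gripper open.
Joint ranges: [-3.1, 3.1], [-0.84, 2.19], [0.05, 2.79], [-1.13, 4.28], [0.06, 2.93], [-2.69, 2.69]. Speed limits (rad/s): [2.22, 2.22, 2.79, 3.14, 3.14, 3.14].

### API

Orientations are given as [roll, pitch, yaw] about the fixed x, y, z axes, in that order (R = Rz(yaw) Ry(pitch) Rx(roll)).
In Python, from cell import * gives the robot as it stands.
- The arm moves only by the tool jog_arm, never from a script. Its argument "targets" is a list of rows, each an object with "turn": the turn, a rotation vector about the world's x, y, z in degrees, a list of three; "slide": the shift along the world's x, y, z in mm, a list of three; "claw": the opening in per cent of the stroke, from 0 (shut) to 100 (fully open). In form: [{"turn": [wx, wy, wz], "slide": [x, y, z], "claw": claw}, ...]. A call has 1 to 5 rows; each row shifts and turns the commanded pose from where the row before left it; what a row does not reach is not made up. A row lasts 1/8 s, in which the tool goes at most 62.5 mm and 10.7 degrees, less where a joint would pass 70% of its speed; a pose out of reach is approached as far as the arm can. A call with a gripper value outside its range is refused whole. The fingers move at their own pace and stop on an object; the grip force is fixed at half the most. Time passes only in rows, so rows that do not move let the fingers close. It gives the time, the measured TCP pose, the force, the opening and the grip force at its end, in the units of the state.
- state(): the state, without advancing time (a new reading comes with each control period).
- read_camera(name): name is "side" or "top" or "wrist"; returns a dict with "frame" (480x640x3 uint8, blue, green, red), "mtx" (3x3 intrinsics, pixels), "R" (3x3) and "t" (3): a world point X has camera coordinates R X + t. Camera axes: x right, y down, z forward; pixel columns grow to the right and rows downward; lengths in mm; the calibration is good to about 2 mm. A picture is of the moment at which its call begins. There is no depth.
- job_done(): hands the job in; it is judged then, once.
Trained networks look in the newest picture that a camera, given by its name, has taken for a name from the list of things; names that differ only in an ending like _2 or _b are one class to them, and where a whole thing is asked for, a point or a joint stands for the part that bears it (a point fixed in the world has none). Each returns a list of dicts, best first, with "conf" (0 to 1); they miss things now and then, are a little off and sometimes report something else, mostly with a low value. They report only what shows in the picture. A call takes as long as a camera call.
- look_for(query, camera): "xy" ([column, row] in pixels, amid what is visible of it).
The state is a dict: "t": time; "joints": joint angles; "qvel": joint speeds; "tau": joint torques, N m; "eef_pos": TCP position; "tcp_rot": TCP orientation; "ft_force": force on the tool from outside, world axes, zero at the start; "moment": the same for the moment, N m; "opening": opening from 0.0 (shut) to 1.0 (fully open); "grip_force": force on a finger pad.
Only numpy, scipy, OpenCV 4.12 (cv2) and the standard library are available. Lean on these libraries where they do the work, as an engineer would, in place of code of your own. Each camera call takes 0.05 s, during which the arm holds its last target. There are 200 camera calls.

### The job

The bolt on the stock pen's gate hangs low in its worn straps and its notched underside has dropped over the bent-up lip of the keeper: lift the bolt by its upright handle and, keeping it lifted, draw it back over the lip until it is right out of the keeper, then pull the spring-hinged gate about a hand's width (some 90 mm at its free edge) open towards the front. Finish while holding the gate ajar and still, with the bolt drawn: do not let go, it would fall shut. Leave the spool, bottle and tin in front of the pen where they stand.

Things in the scene. Friction and masses are not known exactly. Their poses are not given: they have to be found in the camera images.
- pen: Open-topped stock pen of dark grey steel and welded mesh, fixed to the bench, 325 mm wide, 280 mm deep, 200 mm high, with sheet offcuts on edge inside (up to 200 mm high). Origin on the bench below the middle of its front face; x points from the front into the pen, y along the front from the latch post towards the hinge post, z up. The gate closes the front.
- hinge_axis (a point): Point on the gate's upright hinge axis, at the height of the gate's top (200 mm). It lies in the plane of the gate's front face, 135 mm along the pen's +y from the pen's origin. Axes as the pen's.
- gate (a joint): Gate angle, rad: 0 shut, grows as its free edge swings out to the front (pen's -x) about the hinge axis, clockwise seen from above; stop at 1.3. Spring hinges push it shut with 0.45 N m at 0, rising 0.5 N m per rad; let go, it falls shut. Free edge 260 mm from the hinge: 0.35 rad is a gap of 90 mm.
- gate_frame: The gate: 20 mm square steel tube frame with mesh, 260 mm wide, 20 mm thick, top at 200 mm, with the bolt's back plate, two straps and the bolt on its front face near the top. Origin on the hinge axis at bench height; with the gate shut its axes are the pen's (the free stile lies towards -y). It swings with the gate.
- stile_top (a point): Middle of the top of the gate's free stile (20 mm square tube), 250 mm from the hinge; turns with the gate.
- bolt_grip (a point): Gripping point on the axis of the bolt's upright handle, a round steel rod 14 mm thick whose rounded top is 32 mm above this point. Hanging, the point is 237 mm above the bench, 37 mm above the gate's top. It is 12 mm in front of the gate's front face; with joint bolt at 0 it is 195 mm from the hinge axis (y = -60 mm in the pen's frame). Axes as the gate's.
- bolt (a joint): How far the bolt is drawn, m: 0 fully shot, grows as it slides towards the hinge (the gate's +y), stop at 0.050. Hanging down, its notch catches on the keeper's lip at about 0.0045; lifted, its nose passes the lip at 0.023 and is right out of the keeper from 0.027 on. Slides with about 1.2 N of friction and stays where it is left.
- bolt_lift (a joint): How high the bolt is lifted in its tall worn straps, m: 0 hanging, stop at 0.011. It must be above about 0.007 to pass the lip. The bolt weighs about 0.32 kg (0.22 to 0.45) and drops back when let go.
- bolt_nose (a point): End of the bolt's nose: square steel bar 12 mm thick, 16 mm high; its last 14.5 mm are full height, behind them a 7 mm deep, 16.5 mm long notch is worn in the underside.
- keeper_lip (a point): Top middle of the keeper's bent-up lip, a 4 mm thick plate across the bolt's way on the latch post. The keeper's bridge closes over it in front (4 mm in front of the bar) and above (its underside 23.5 mm above the lip), so the gate cannot swing while the nose is in it.
- spool: Filament spool lying flat, 160 mm in diameter, 60 mm high, grey and black; on the bench 160 mm or more in front of the pen. Origin under its centre. Not to be moved.
- solvent_bottle: White bottle with black cap, 64 mm in diameter, 160 mm high, in front of the pen. Origin under its centre. Not to be moved.
- tin: Bare metal tin, 74 mm in diameter, 95 mm high, in front of the pen. Origin under its centre. Not to be moved.

How it is judged:
By the outcome, as a careful person would: the job done as asked, in the order asked, and still so for the second after the job is handed in, while the arm keeps its last pose, push and grip.
It also fails if it takes over 38 s, if anything falls off the work surface, if the arm or the gripper's body presses on something with over 40 N, if the wrist force passes 120 N, or if a joint passes its speed limit or range.

## Working session

There is one attempt and no reset: what is moved stays moved. The work goes in short steps, Python scripts to look and compute and a tool call to move; the robot and the scene stay as the last step left them, time stands still between calls to the robot, and variables do not carry over. Pictures are saved under pics/ and viewed, at most 10 in all, crops included, and the job is handed in when it is done.

Besides the shell and the picture viewer there is one more tool, called after "Request:" as name(argument=value, ...) on one line, values as JSON. jog_arm: Moves the arm, as the interface text tells. Its arguments: {"type":"object","properties":{"targets":{"type":"array","items":{"type":"object","properties":{"turn":{"type":"array","items":{"type":"number"}},"slide":{"type":"array","items":{"type":"number"}},"claw":{"type":"number"}}}}},"required":["targets"]}

```bash
mkdir -p pics; ls; cat > h.py <<'E'
from cell import *
import numpy as np, cv2
def tri(obs):
    A=[];b=[]
    for c,(u,v) in obs:
        M=c["mtx"]@np.c_[c["R"],c["t"]]
        for r in (u*M[2]-M[0], v*M[2]-M[1]): A.append(r[:3]/np.linalg.norm(r[:3])); b.append(-r[3]/np.linalg.norm(r[:3]))
    return np.linalg.lstsq(np.array(A),np.array(b),rcond=None)[0]
def atz(c,uv,z):
    d=c["R"].T@np.linalg.inv(c["mtx"])@np.array([*uv,1.]); o=-c["R"].T@np.array(c["t"]).ravel()
    return o+d*(z-o[2])/d[2]
def proj(c,X):
    p=c["mtx"]@(c["R"]@np.array(X)+np.array(c["t"]).ravel()); return p[:2]/p[2]
E
python3 - <<'E'
from h import *
for n in ("side","top"):
    c=read_camera(n); cv2.imwrite(f"pics/{n}0.png",c["frame"])
    print(n,-c["R"].T@np.array(c["t"]).ravel())
    for q in ("pen","hinge_axis","stile_top","bolt_grip","bolt_nose","keeper_lip","spool","solvent_bottle","tin"):
        print(q,[(np.round(d["xy"]),round(d["conf"],2)) for d in look_for(q,n)][:3])
print(state())
E
```

```text
pics
side [ 463.77130571 1181.10726645  801.86355717]
pen [(array([333., 212.]), 0.82), (array([307., 213.]), 0.67)]
hinge_axis [(array([334., 211.]), 0.92)]
stile_top [(array([308., 211.]), 0.88)]
bolt_grip [(array([318., 208.]), 0.57)]
bolt_nose [(array([316., 206.]), 0.9)]
keeper_lip [(array([338., 210.]), 0.9), (array([233., 302.]), 0.69)]
spool [(array([281., 339.]), 0.94)]
solvent_bottle [(array([341., 347.]), 0.81)]
tin [(array([232., 299.]), 0.76), (array([318., 203.]), 0.65)]
top [ 476.21343078  151.1798135  1120.62790325]
pen [(array([498., 249.]), 0.82)]
hinge_axis [(array([501., 250.]), 0.62)]
stile_top [(array([437., 212.]), 0.56)]
bolt_grip [(array([421., 228.]), 0.96), (array([499., 252.]), 0.2)]
bolt_nose [(array([421., 229.]), 0.85), (array([442., 212.]), 0.25)]
keeper_lip [(array([500., 250.]), 0.74), (array([235., 272.]), 0.38)]
spool [(array([270., 213.]), 0.97)]
solvent_bottle [(array([236., 276.]), 0.69), (array([423., 228.]), 0.57)]
tin [(array([313., 158.]), 0.66)]
{'t': 1.0, 'joints': array([-1.44556538e+00,  4.90875300e-01,  1.55889266e+00, -2.28231149e-05,
        1.09171111e+00, -1.05578389e-01]), 'qvel': array([ 1.70640853e-03, -9.85791090e-04,  4.99895618e-04,  8.66754016e-05,
       -1.40309505e-03,  7.77367979e-04]), 'tau': array([ 3.97262156e-04, -6.12482858e+01, -2.58432913e+01,  6.93607586e-02,
        4.46434971e-02, -3.51436086e-06]), 'eef_pos': array([ 143.01031787, -608.43833053,  194.17882679]), 'tcp_rot': array([3.14148184e+00, 3.21115502e-05, 2.30819851e-01]), 'ft_force': array([-0.21315381,  0.29364085,  0.33029397]), 'moment': array([-0.00950835,  0.00278247, -0.00751066]), 'grip_force': 0.0, 'opening': 1.0016869879582484}
```

```bash
python3 - <<'E'
import cv2
a=cv2.imread("pics/top0.png"); cv2.imwrite("pics/top0c.png",cv2.resize(a[110:360,180:500+120],None,fx=1.8,fy=1.8))
a=cv2.imread("pics/side0.png"); cv2.imwrite("pics/side0c.png",cv2.resize(a[130:330,220:450],None,fx=3,fy=3,interpolation=cv2.INTER_CUBIC))
E
```

```text
(no output)
```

View pics/top0c.png

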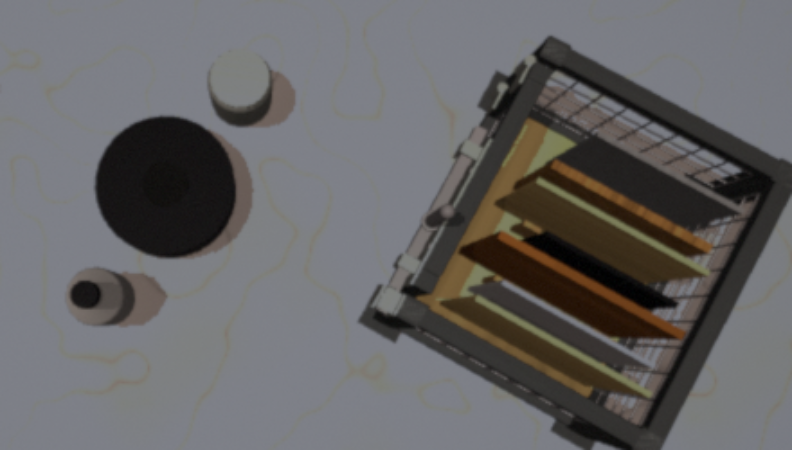

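View pics/side0c.png

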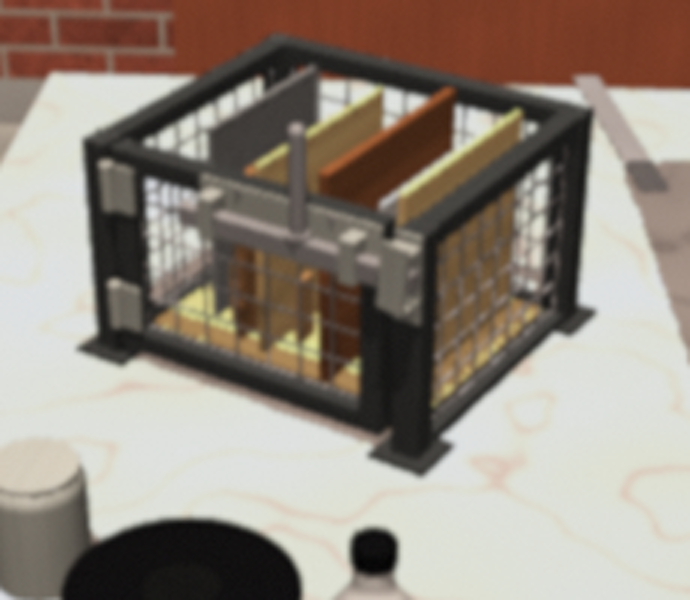

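The top view shows the pen with hinge post at crop (553,50), latch post and keeper at (390,305), and the handle tip near (449,211). In the side view, the handle runs from its tip at crop (296,125) to its base at (297,235). Now I'll turn these into world positions.

```bash
python3 - <<'E'
from h import *
T=read_camera("top");S=read_camera("side")
f=lambda x,y:(180+x/1.8,110+y/1.8)
g=lambda x,y:(220+x/3,130+y/3)
for n,p in dict(hf=(549,38),hb=(793,165),lb=(652,450)).items(): print(n,atz(T,f(*p),200).round(1))
for n,p in dict(hf=(87,140),hb=(280,35),lb=(592,110),lf=(428,235)).items(): print("S",n,atz(S,g(*p),200).round(1))
print("tip",tri([(T,f(449,211)),(S,g(296,123))]).round(1),atz(S,g(296,124),269).round(1),atz(T,f(449,211),267).round(1))
print("base",atz(S,g(297,235),192).round(1))
for q,z in (("spool",60),("solvent_bottle",160),("tin",95)):
  d=look_for(q,"top"); print(q,[atz(T,e["xy"],z).round() for e in d[:2]])
cv2.imwrite("pics/t1.png",cv2.resize(T["frame"][125:295,375:545],None,fx=3.5,fy=3.5,interpolation=cv2.INTER_CUBIC))
E
```

```text
hf [ 767.3 -129.6  200. ]
hb [ 643.3 -365.7  200. ]
lb [ 366.2 -221.8  200. ]
S hf [ 766.5 -124.9  200. ]
S hb [ 635.  -365.4  200. ]
S lb [ 359.5 -214.9  200. ]
S lf [486.5  19.7 200. ]
tip [584.1 -16.4 268.6] [585.3 -14.  269. ] [582.9 -16.7 267. ]
base [582.7  11.8 192. ]
spool [array([634., 264.,  60.]), array([608., -41.,  60.])]
solvent_bottle [array([502., 316., 160.]), array([ 554., -168.,  160.])]
tin [array([738., 188.,  95.])]
```

View pics/t1.png

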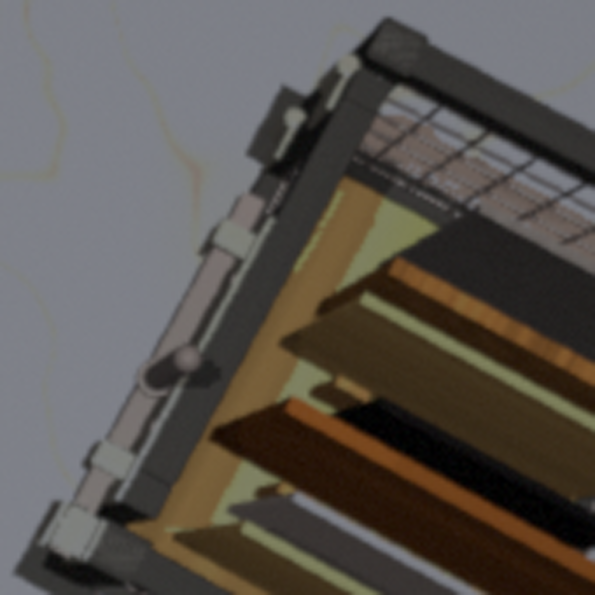

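Request:
jog_arm(targets=[{"turn": [0,0,9.8],"slide": [0,0,60],"claw": 100},{"turn": [0,0,9.8],"slide": [0,20,57],"claw": 100},{"turn": [0,0,9.8],"slide": [36,47,10],"claw": 100},{"turn": [0,0,9.8],"slide": [36,47,0],"claw": 100},{"turn": [0,0,9.8],"slide": [36,47,0],"claw": 100}])

```text
t: 1.88
eef_pos: [251.7, -445.9, 321.5]
tcp_rot: [3.141, 0.0, 1.091]
ft_force: [1.2, -0.7, -0.4]
opening: 1.003
grip_force: 0.0
```

Request:
jog_arm(targets=[{"turn": [0,0,0],"slide": [36,47,0],"claw": 100},{"turn": [0,0,0],"slide": [36,47,0],"claw": 100},{"turn": [0,0,0],"slide": [36,47,0],"claw": 100},{"turn": [0,0,0],"slide": [36,47,0],"claw": 100},{"turn": [0,0,0],"slide": [36,47,0],"claw": 100}])

```text
t: 2.5
eef_pos: [431.9, -210.8, 321.4]
tcp_rot: [3.141, 0.0, 1.086]
ft_force: [0.4, -1.0, -0.7]
opening: 0.998
grip_force: 0.0
```

Request:
jog_arm(targets=[{"turn": [0,0,0],"slide": [38,48,0],"claw": 100},{"turn": [0,0,0],"slide": [38,48,0],"claw": 100},{"turn": [0,0,0],"slide": [38,48,0],"claw": 100},{"turn": [0,0,0],"slide": [38,50,0],"claw": 100},{"turn": [0,0,0],"slide": [0,0,0],"claw": 100}])

```text
t: 3.12
eef_pos: [584.2, -15.6, 320.3]
tcp_rot: [-3.141, -0.0, 1.09]
ft_force: [-0.3, -0.0, -0.2]
opening: 1.0
grip_force: 0.0
```

```bash
python3 - <<'E'
from h import *
c=read_camera("wrist"); cv2.imwrite("pics/w1.png",c["frame"])
print(state()["eef_pos"],state()["ft_force"], -c["R"].T@np.array(c["t"]).ravel())
for q in ("bolt_grip","keeper_lip","stile_top","bolt_nose"): print(q,[(np.round(d["xy"]),round(d["conf"],2)) for d in look_for(q,"wrist")][:2])
print(proj(c,[584,-16,269]),proj(c,[584,-16,200]))
E
```

```text
[583.20581141 -17.22888254 320.51604503] [0.14745941 0.12727332 0.23043354] [621.12500206  55.43754246 510.77368748]
bolt_grip [(array([331., 217.]), 0.72)]
keeper_lip [(array([361., 272.]), 0.78)]
stile_top [(array([389., 231.]), 0.87)]
bolt_nose [(array([329., 216.]), 0.93)]
[322.45600948 250.60572556] [322.43524226 222.79709863]
```

View pics/w1.png

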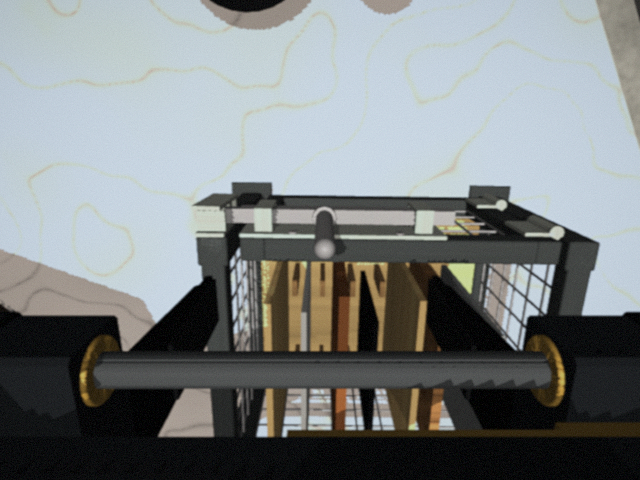

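The wrist view shows the handle tip at (325,248), against a predicted (322,251), so it is centred to about 1 mm and the gate runs parallel to the image rows. Next I descend.

Request:
jog_arm(targets=[{"turn": [0,0,0],"slide": [1,0,-40],"claw": 100},{"turn": [0,0,0],"slide": [0,0,-35],"claw": 60},{"turn": [0,0,0],"slide": [0,0,-25],"claw": 40},{"turn": [0,0,0],"slide": [0,0,0],"claw": 30},{"turn": [0,0,0],"slide": [0,0,0],"claw": 30}])

```text
t: 4.0
eef_pos: [584.1, -19.4, 222.5]
tcp_rot: [3.14, -0.001, 1.085]
ft_force: [0.0, 0.6, 0.1]
opening: 0.635
grip_force: 0.0
```

```bash
python3 - <<'E'
from h import *
c=read_camera("wrist"); cv2.imwrite("pics/w2.png",c["frame"])
s=state();print(s["eef_pos"],s["ft_force"],s["opening"])
print(proj(c,s["eef_pos"]))
E
```

```text
[584.22405324 -19.22088528 222.63594331] [-0.66450882 -0.45909645 -0.17375901] 0.5916129283810903
[322.42668909 281.76530836]
```

View pics/w2.png

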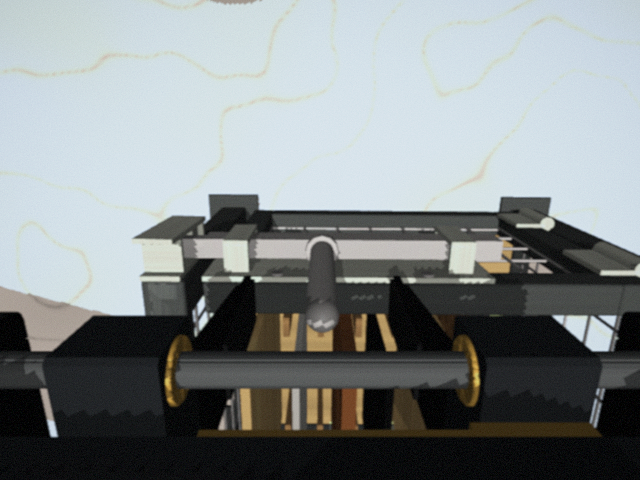

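```bash
python3 - <<'E'
from h import *
c=read_camera("wrist"); p=state()["eef_pos"]; print(p)
print(atz(c,(322,318),262), atz(c,(321,250),205))
for z in (195,200,205,210,222,240,262): print(z,proj(c,[585,-16.5,z]).round(1))
E
```

```text
[584.22805731 -19.07120984 222.58117375]
[584.27099551 -18.52426013 262.        ] [588.77110432  -9.09553543 205.        ]
195 [321.2 258.4]
200 [321.2 261.4]
205 [321.2 264.6]
210 [321.2 267.9]
222 [321.2 276.4]
240 [321.2 291.1]
262 [321.3 313.3]
```

The wrist view shows the handle (column 322) midway between the fingers (250 and 393). In depth it is within 2 mm. I'll close the gripper.

Request:
jog_arm(targets=[{"turn": [0,0,0],"slide": [0.7,1.3,-2],"claw": 10},{"turn": [0,0,0],"slide": [0,0,0],"claw": 0},{"turn": [0,0,0],"slide": [0,0,0],"claw": 0},{"turn": [0,0,0],"slide": [0,0,0],"claw": 0},{"turn": [0,0,0],"slide": [0,0,0],"claw": 0}])

```text
t: 4.72
eef_pos: [584.5, -17.4, 219.2]
tcp_rot: [3.141, -0.0, 1.086]
ft_force: [0.1, 0.8, 0.9]
opening: 0.145
grip_force: 30.0
```

Request:
jog_arm(targets=[{"turn": [0,0,0],"slide": [0,0,0],"claw": 0},{"turn": [0,0,0],"slide": [0,0,0],"claw": 0},{"turn": [0,0,0],"slide": [0,0,0],"claw": 0}])

```text
t: 5.1
eef_pos: [584.6, -17.4, 219.2]
tcp_rot: [3.141, -0.0, 1.086]
ft_force: [0.5, 0.3, 0.5]
opening: 0.14
grip_force: 30.0
```

Gripped, with an opening of 14% that matches the 14 mm rod. Next is a 9 mm lift.

Request:
jog_arm(targets=[{"turn": [0,0,0],"slide": [0,0,3],"claw": 0},{"turn": [0,0,0],"slide": [0,0,3],"claw": 0},{"turn": [0,0,0],"slide": [0,0,3],"claw": 0},{"turn": [0,0,0],"slide": [0,0,0],"claw": 0},{"turn": [0,0,0],"slide": [0,0,0],"claw": 0}])

```text
t: 5.72
eef_pos: [584.4, -17.3, 228.1]
tcp_rot: [-3.142, 0.0, 1.086]
ft_force: [-0.1, -0.6, -2.6]
opening: 0.139
grip_force: 30.0
```

Request:
jog_arm(targets=[{"turn": [0,0,0],"slide": [4.4,-2.3,0],"claw": 0},{"turn": [0,0,0],"slide": [4.4,-2.3,0],"claw": 0},{"turn": [0,0,0],"slide": [4.4,-2.3,0],"claw": 0},{"turn": [0,0,0],"slide": [0,0,0],"claw": 0}])

```text
t: 6.22
eef_pos: [598.3, -24.7, 228.0]
tcp_rot: [3.141, 0.0, 1.086]
ft_force: [0.9, -0.7, -3.7]
opening: 0.142
grip_force: 30.0
```

Request:
jog_arm(targets=[{"turn": [0,0,0],"slide": [5,-2.6,0],"claw": 0},{"turn": [0,0,0],"slide": [5,-2.6,0],"claw": 0},{"turn": [0,0,0],"slide": [5,-2.6,0],"claw": 0},{"turn": [0,0,0],"slide": [5,-2.6,0],"claw": 0},{"turn": [0,0,0],"slide": [0,0,0],"claw": 0}])

```text
t: 6.85
eef_pos: [618.3, -35.2, 228.1]
tcp_rot: [3.141, 0.0, 1.086]
ft_force: [-0.7, -3.6, -4.8]
opening: 0.143
grip_force: 30.0
```

```bash
python3 - <<'E'
from h import *
c=read_camera("wrist"); cv2.imwrite("pics/w3.png",c["frame"])
s=state();print(s["eef_pos"],s["ft_force"],s["opening"])
E
```

```text
[618.04942727 -35.05977803 228.07914356] [-0.85792931 -3.26806094 -2.36099682] 0.1403883770849252
```

View pics/w3.png

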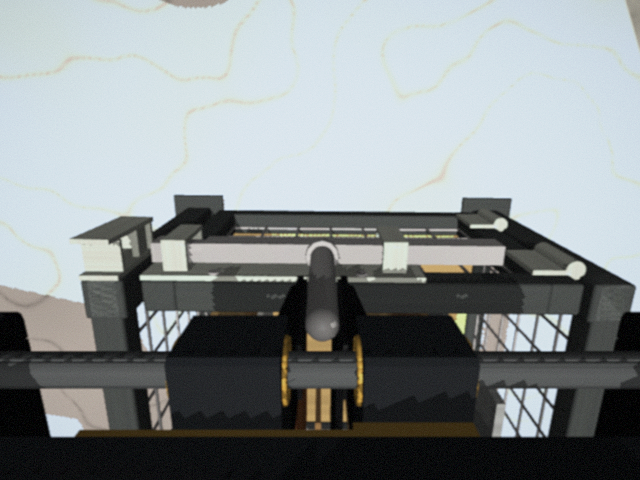

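The wrist view shows the nose end at about column 153, clear of the keeper whose right edge is near 150. The bolt is drawn about 38 mm, and the gate's spring is already felt. Next I swing it in an arc about the hinge.

Request:
jog_arm(targets=[{"turn": [0,0,-2.9],"slide": [4.3,6.6,0],"claw": 0},{"turn": [0,0,-2.9],"slide": [4.7,6.3,0],"claw": 0},{"turn": [0,0,0],"slide": [0,0,0],"claw": 0}])

```text
t: 7.28
eef_pos: [626.9, -21.6, 228.2]
tcp_rot: [3.141, -0.0, 0.986]
ft_force: [-0.5, -3.4, -2.8]
opening: 0.137
grip_force: 30.0
```

Request:
jog_arm(targets=[{"turn": [0,0,-2.9],"slide": [5,6.1,0],"claw": 0},{"turn": [0,0,-2.9],"slide": [5.3,5.8,0],"claw": 0},{"turn": [0,0,0],"slide": [0,0,0],"claw": 0}])

```text
t: 7.65
eef_pos: [636.9, -9.9, 228.1]
tcp_rot: [3.142, 0.0, 0.885]
ft_force: [-2.1, -4.1, -2.5]
opening: 0.14
grip_force: 30.0
```

Forces are as expected: about 4 N of spring force and about 3 N of bolt weight.

Request:
jog_arm(targets=[{"turn": [0,0,-2.9],"slide": [5.6,5.6,0],"claw": 0},{"turn": [0,0,-2.9],"slide": [5.8,5.3,0],"claw": 0},{"turn": [0,0,-2.9],"slide": [6.1,5,0],"claw": 0},{"turn": [0,0,0],"slide": [0,0,0],"claw": 0},{"turn": [0,0,0],"slide": [0,0,0],"claw": 0}])

```text
t: 8.28
eef_pos: [654.0, 5.7, 228.1]
tcp_rot: [-3.141, 0.001, 0.734]
ft_force: [-2.7, -2.6, -4.0]
opening: 0.141
grip_force: 30.0
```

```bash
python3 - <<'E'
from h import *
for n,(a,b,x,y) in dict(top=(125,295,375,545),side=(130,330,220,450)).items():
    c=read_camera(n); cv2.imwrite(f"pics/{n}2.png",cv2.resize(c["frame"][a:b,x:y],None,fx=3,fy=3,interpolation=cv2.INTER_CUBIC))
s=state();print(s["eef_pos"],s["ft_force"],s["opening"],s["qvel"].round(4))
E
```

```text
[654.10878342   5.70857045 228.11200793] [-2.87034578 -3.43757938 -3.10713177] 0.13754014971663128 [-0.0009 -0.0023 -0.0026  0.0004  0.0013  0.0058]
```

View pics/side2.png

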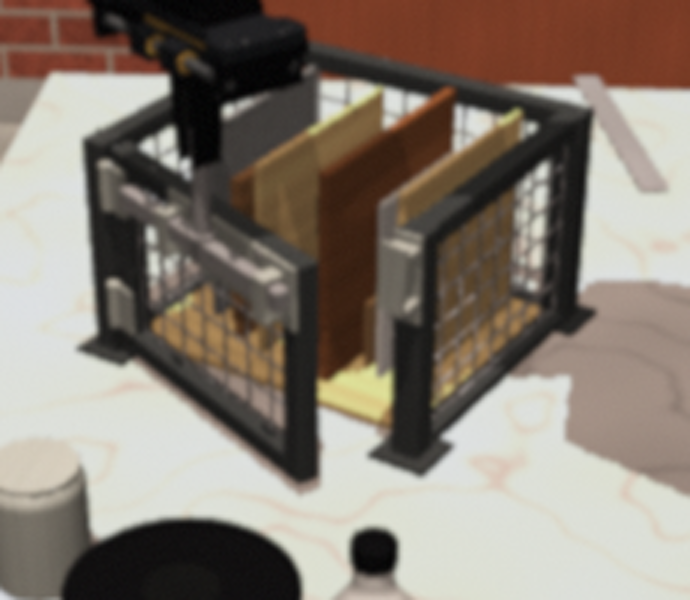

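View pics/top2.png

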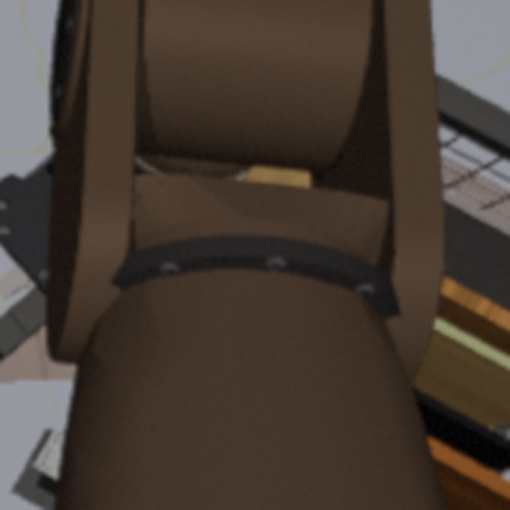

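The side view shows the gate ajar, with its free stile top at crop (308,262). The bolt is drawn and the gripper is still holding it. The arm hides the gate from the top camera. I'll check the gap.

```bash
python3 - <<'E'
from h import *
S=read_camera("side"); g=lambda x,y:(220+x/3,130+y/3)
p=atz(S,g(290,272),200); q=atz(S,g(317,265),200); yp=np.array([.885,-.466]);h=np.array([751.4,-118.8])
for r in (p,q):
    d=r[:2]-h; print(r.round(1),"r",np.linalg.norm(d).round(), "front offs",(d@[.466,.885]).round(), "ang",np.arctan2(d@[.466,.885],-d@yp).round(3))
d=state()["eef_pos"][:2]-h;print("handle ang",np.arctan2(d@[.466,.885],-d@yp)-np.arctan2(12,157), "r",np.linalg.norm(d))
E
```

```text
[580.5  83.3 200. ] r 265.0 front offs 99.0 ang 0.384
[562.6  71.6 200. ] r 268.0 front offs 81.0 ang 0.305
handle ang 0.3469387533034267 r 158.0166586007883
```

```bash
python3 -c "
from cell import *
print(job_done())"
```

```text
the job is handed in; nothing more can be done
None
```

The bolt was lifted 9 mm, drawn about 38 mm clear of the keeper, and the gate is held still at about 0.35 rad (roughly 90 mm open); spool, bottle and tin were left alone, and the job is handed in.

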